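# Start a star hub nut cleanly on a label-roll stand

### The job

Put the loose star-shaped hub nut on the threaded post of the label-roll stand. Holding it level with a light downward touch, turn it backwards (anticlockwise from above) until you feel it drop into the thread, then turn it forwards (clockwise) until it grips the roll firmly; never force the thread, let go at the end, and leave the other things on the table where they are.

Things in the scene. Friction and masses are not known exactly. Their poses are not given: they have to be found in the camera images.
- label_stand: bench stand for label rolls, fixed: grey base plate 150 x 112 mm, 8 mm high, round aluminium platter 96 mm across (top at 12 mm), guide roller along its front edge (-x, 74 mm from the post, 44 mm high at most); a grey threaded post rises from the platter and shows 24 mm above the roll. Origin: on the post's axis, at the table; z up
- post_tip (a point): tip of the post, 86.5 mm above the table, on its axis. The nose is 14 mm across, widening to 20 mm 6 mm below the tip; below it the moulded thread, 26 mm across, begins with blunt starts at 78 mm: right-handed, three starts 120 degrees apart, 6 mm pitch, 18 mm advance a turn (2.9 mm a radian). Where round the post they lie is not told. Over 40 N strips the thread
- hub_nut: loose black star hub nut, 0.06 to 0.11 kg, 39 mm high, standing on the table: flange 48 mm across, 4.5 mm thick with a 2 mm rubber ring below, neck 36 mm across, star head. Bore open below, 28 mm across, 31 mm deep, with three lugs 6 mm up (22 mm circle free between them). On top of the thread its underside is 68 to 74 mm above the table. Origin: centre of underside; z its axis, up
- nut_head (a point): middle of the nut's star head, on its axis 28 mm above the underside: the height to grip. The head reaches from 18.5 to 36.5 mm, six round lobes, 48 mm across them, one on the nut's x axis and every 60 degrees; pads that close at 30 degrees to it (or 60 degrees on) bridge two lobes each, 43 mm apart. Gripped with 10 to 20 N it still slides up or down in the pads before the thread suffers
- roll: loose roll of white labels, 69 mm across, 50 mm high, 30 mm bore, on the platter, top 62 mm above the table. Turned back, the nut rises to 74 mm and drops 6 mm within a third of a turn or so; about 2.5 rad forwards bring it to the roll; 0.2 to 0.4 rad more squeeze its rubber ring (30 N per mm) and grip with 10 to 20 N, taking 0.1 to 0.25 N m. Origin: centre of underside
- tape_clear: bystander: large tan roll of packing tape, 94 mm across, 48 mm high, lying flat. Origin: centre of underside
- dropper: bystander: small brown dropper bottle, 34 mm across, 102 mm high, upright. Origin: centre of its underside
Not all that is in view belongs to the job. Several things look just like the hub_nut: the one meant starts farthest to the robot's left.

How it is judged:
By the outcome, as a careful person would: the job done as asked, in the order asked, and still so for the second after the job is handed in, with the robot touching nothing.
It also fails if it takes over 67 s, if anything falls off the work surface, if the arm or the gripper's body presses on something with over 40 N, if the wrist force passes 120 N, or if a joint passes its speed limit or range.

### The arm

A 6-joint arm with a two-finger parallel gripper is mounted at the origin on a cart in front of the work surface, level with it; the furniture and walls round the work are solid. World frame = base frame: x ahead of the robot, y to its left, z up, the work surface at z = 0. Lengths are in m, angles in rad, forces in N, time in s.
With the tool pointing down it reaches from about 0.25 to 0.85 m from the base axis. Payload 12.5 kg.
Tool frame: the origin (TCP) lies midway between the tips of the shut fingers; the grasp point (between the pads) lies 19 mm behind it; z points along the fingers, y is the line along which they close (so a half turn about z gives the same grasp; the last joint's range is limited). The gripper opens to 93 mm and grips with 3 to 60 N. Pads are 15 mm wide; open, the fingers measure 128 mm over their backs; the gripper's body (75 mm by 188 mm) begins 65 mm behind the grasp point.
Start: joints at [-1.345, 0.351, 1.652, -0, 1.139, -0.085], TCP at [0.168, -0.524, 0.219] pointing down, gripper open.
Joint ranges: [-2.75, 2.75], [-0.79, 2.1], [0.01, 2.65], [-1.57, 4.71], [0.07, 3.14], [-2.87, 2.87]. Speed limits (rad/s): [2.22, 2.22, 2.79, 3.14, 3.14, 3.14].

### API

Orientations are given as a unit quaternion [w, x, y, z].
In Python, from station import r, eoat, solver, optics, status gives the robot as it stands. Calls block until the motion is done:
- r.move_pose(position, orientation): joint-space move of the TCP to a pose.
- r.move_straight(position, v=0.15, frame=None, force_limit=None): straight line of the TCP; frame=None keeps the orientation; v is the mean speed in m/s. With force_limit (N) it stops when the force on the tool has changed by that much, and returns True; else False.
- r.set_joints(angles): joint-space move.
- eoat.open_jaws() and eoat.gripper_close(force=None): open the fingers fully, or close them until they stop; force is the grip in N (None keeps the last).
- r.sleep(seconds).
- solver.inverse_kinematics(position, orientation): joint angles nearest the present ones, or None.
- optics.grab_frame(name): name is "scene" or "top" or "wrist"; returns a dict with "color" (400x640x3 uint8, red, green, blue), "K" (3x3 intrinsics, pixels), "origin" and "rotation" of the camera in the world; the wrist camera has in their place "mount" (4x4, takes a point from camera to tool coordinates, whose origin is the TCP and whose axes are the flange's). Camera axes: x right, y down, z forward; pixel columns grow to the right and rows downward; lengths in m; the calibration is good to about 2 mm. A picture is of the moment at which its call begins: read the wrist's pose just before it. There is no depth.
A pose or a line that the arm cannot do raises r.MotionError and nothing moves.
- r.close_job(): hands the job in; it is judged then, once.
Readings, each from a call of its own:
- status.read_clock(): time.
- status.read_joint_pos(): joint angles.
- status.read_joint_vel(): joint speeds.
- status.read_joint_efforts(): joint torques, N m.
- status.read_position(): TCP position.
- status.read_tool_rot(): TCP orientation.
- status.read_ft_force(): force on the tool from outside, world axes, zero at the start.
- status.read_torque(): the same for the moment, N m.
- status.read_gripper_width(): finger opening in m.
- status.read_gripper_force(): force on a finger pad.
Only numpy, scipy, OpenCV 4.12 (cv2) and the standard library are available. Lean on these libraries where they do the work, as an engineer would, in place of code of your own. Each camera call takes 0.05 s, during which the arm holds its last target. There are 200 camera calls.

## Working session

There is one attempt and no reset: what is moved stays moved. The work goes in short steps, each a Python script; the robot and the scene stay as the last script left them, time stands still between calls to the robot, and variables do not carry over. Pictures are saved under pics/ and viewed, at most 10 in all, crops included, and the job is handed in when it is done.

```bash
ls; mkdir -p pics
python3 - <<'E'
from station import r,eoat,solver,optics,status
import cv2,numpy as np
for n in("top","scene"):
    f=optics.grab_frame(n);cv2.imwrite(f"pics/{n}0.png",f["color"][:,:,::-1]);np.savez(f"pics/{n}0.npz",**f)
    print(n,f["K"].tolist(),np.round(f["origin"],3),np.round(f["rotation"],3).tolist())
f=optics.grab_frame("wrist");print(np.round(f["mount"],4).tolist(),f["K"].tolist())
print(status.read_clock(),status.read_tool_rot(),status.read_ft_force())
E
```

```text
pics
top [[492.39598466721645, 0.0, 319.3759089755062], [0.0, 492.39598466721645, 191.3873992643559], [0.0, 0.0, 1.0]] [ 0.309 -0.149  1.34 ] [0.039, -0.702, 0.709, -0.048]
scene [[504.7920950178825, 0.0, 321.137954719678], [0.0, 504.7920950178825, 205.19122618594957], [0.0, 0.0, 1.0]] [-0.409 -0.894  1.113] [-0.371, 0.828, -0.385, 0.171]
[[-0.0, -0.9564, -0.292, 0.0816], [1.0, 0.0, -0.0001, 0.0004], [0.0001, -0.292, 0.9564, -0.1657], [0.0, 0.0, 0.0, 1.0]] [[351.3414383859293, 0.0, 320.28276472346965], [0.0, 351.3414383859293, 196.74045757503131], [0.0, 0.0, 1.0]]
0.15 [-4.25226512e-04  9.87951783e-01  1.54761400e-01 -4.46979024e-05] [-0.69519534  0.32481565  0.52739317]
```

View pics/top0.png

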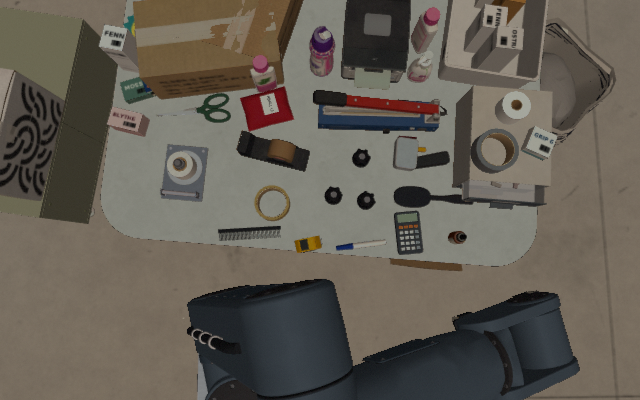

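View pics/scene0.png

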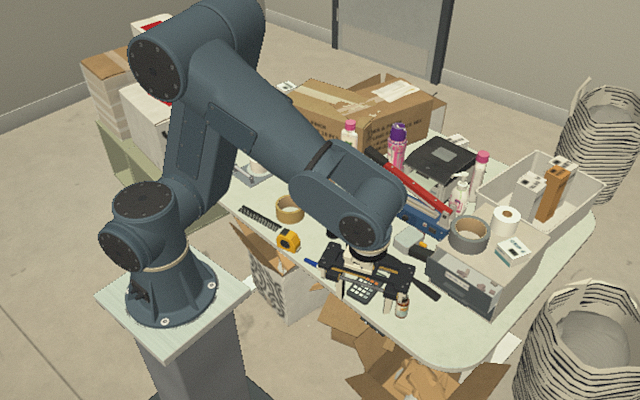

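Nut look-alikes in the top view are at (333,195), (361,157) and (366,200). Image left is the robot's left, so (333,195) fits. The stand's post is near (183,165), and the dropper is at (457,237). I'll localise them and enlarge a crop.

```bash
cat > h.py <<'E'
import numpy as np,cv2
from scipy.spatial.transform import Rotation as R
def q2R(q): return R.from_quat(np.r_[q[1:],q[0]]).as_matrix()
def R2q(m): q=R.from_matrix(m).as_quat(); return np.r_[q[3],q[:3]]
def down(yaw):  # tool x axis at angle yaw in world xy, z down
    c,s=np.cos(yaw),np.sin(yaw); return R2q(np.array([[c,s,0],[s,-c,0],[0,0,-1]]))
def cam(f,p=None,q=None):
    if "mount" in f:
        T=np.eye(4);T[:3,:3]=q2R(q);T[:3,3]=p;T=T@np.array(f["mount"]);return T[:3,3],T[:3,:3]
    rot=np.array(f["rotation"]);return np.array(f["origin"]),(rot if rot.shape==(3,3) else q2R(rot))
def ray(K,o,M,uv,z):
    d=M@np.linalg.inv(K)@np.r_[uv,1.];return o+d*(z-o[2])/d[2]
def proj(K,o,M,P):
    c=M.T@(np.asarray(P)-o);return (K@c)[:2]/c[2]
E
python3 - <<'E'
from h import *
f=dict(np.load("pics/top0.npz"));K=f["K"];o,M=cam(f);im=f["color"]
g=im.max(2);m=((g<50)*255).astype(np.uint8)
n,l,s,c=cv2.connectedComponentsWithStats(m)
for i in range(1,n):
    if 100<s[i,4]<600 and 130<c[i][1]<220 and 310<c[i][0]<385: print(s[i],c[i].round(1),ray(K,o,M,c[i],.025).round(4))
for nm,uv,z in [("post",(180,163),.0865),("tape",(272,203),.048),("dropper",(457,237),.1)]: print(nm,ray(K,o,M,uv,z).round(3))
a=cv2.resize(im[140:220,310:390],None,fx=5,fy=5,interpolation=2);b=cv2.resize(im[135:215,145:225],None,fx=5,fy=5,interpolation=2)
cv2.imwrite("pics/c1.png",np.hstack([a,b])[:,:,::-1])
E
```

```text
[352 149  18  18 208] [360.4 158.1] [ 0.5627 -0.2793  0.025 ]
[325 187  17  17 198] [332.7 195.4] [ 0.4615 -0.2026  0.025 ]
[357 191  18  18 205] [365.2 200.3] [ 0.4474 -0.2898  0.025 ]
post [0.542 0.192 0.087]
tape [ 0.44  -0.042  0.048]
dropper [ 0.345 -0.511  0.1  ]
```

View pics/c1.png

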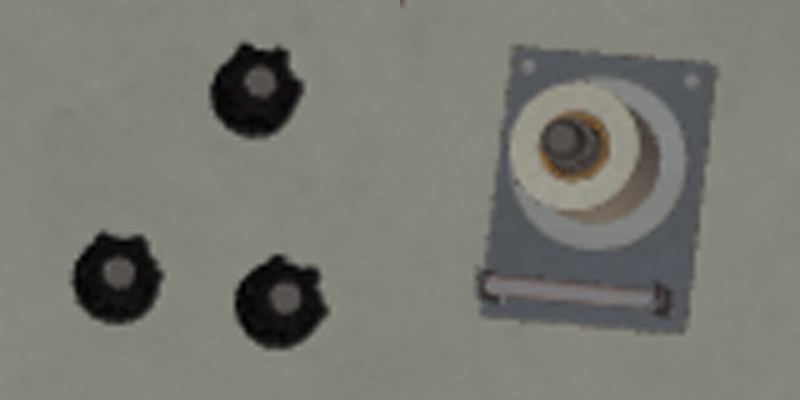

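The crop confirms it: the leftmost nut is at crop (118,272), full image (333,194), which is about (0.461, -0.203). The stand is at (180,163), about (0.542, 0.192). I'll go above the nut for a close look.

Run:
```python
from station import r,eoat,solver,optics,status
from h import *
r.move_pose([.461,-.203,.16],down(1.16))
p,q=status.read_position(),status.read_tool_rot()
f=optics.grab_frame("wrist");np.savez("pics/w1.npz",p=p,q=q,**f)
K=np.array(f["K"]);o,M=cam(f,p,q);im=f["color"]
print(p,status.read_joint_pos(),o,status.read_clock(),proj(K,o,M,[.461,-.203,.028]))
cv2.imwrite("pics/w1.png",im[:,:,::-1])
```

```text
[ 0.46085936 -0.20377435  0.16013011] [-5.08803164e-01  3.40862823e-01  1.82845185e+00 -1.36575216e-04
  9.71985682e-01 -9.64508884e-02] [ 0.49350449 -0.12924851  0.32584049] 1.8083 [319.75069806 185.36063416]
```

View pics/w1.png

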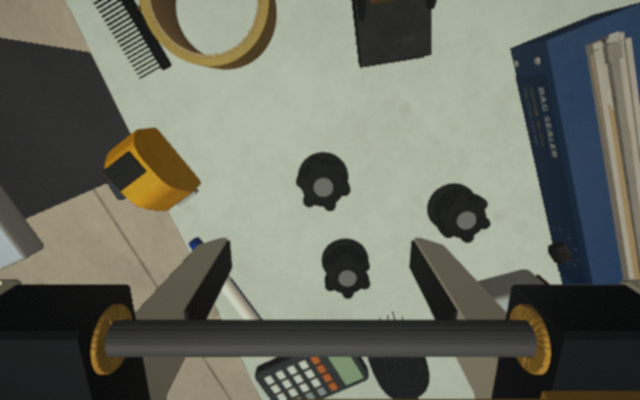

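Wrist view: the target nut is at (323,183), its grey cap disc at (323,187) and its lobes showing on the lower side. The other two nuts are at (347,268) and (459,212). Next I'll measure the centre and lobe angle.

Run:
```python
from h import *
f=dict(np.load("pics/w1.npz"));K=f["K"];o,M=cam(f,f["p"],f["q"]);im=f["color"]
sub=im[145:220,285:360]
# rectify to plane z=.0365 : 0.2mm/px
gray=cv2.cvtColor(im,cv2.COLOR_RGB2GRAY)
m=((gray<75)*255).astype(np.uint8);n,l,s,c=cv2.connectedComponentsWithStats(m)
i=l[205,323] or l[175,323];print(s[i],c[i])
mk=(l==i).astype(np.uint8);cnt=max(cv2.findContours(mk,0,1)[0],key=len) if False else max(cv2.findContours(mk,cv2.RETR_EXTERNAL,cv2.CHAIN_APPROX_NONE)[0],key=len)
fill=np.zeros_like(mk);cv2.drawContours(fill,[cnt],-1,1,-1)
hole=((fill==1)&(gray>80)).astype(np.uint8);hole=cv2.morphologyEx(hole,cv2.MORPH_OPEN,np.ones((3,3)))
n2,l2,s2,c2=cv2.connectedComponentsWithStats(hole);j=1+s2[1:,4].argmax();print("disc",s2[j],c2[j])
C=ray(K,o,M,c2[j],.038);print("centre",C)
fl=cnt[:,0,:].astype(float)
P=np.array([ray(K,o,M,u,.0365) for u in fl])-C
ang=np.degrees(np.arctan2(P[:,1],P[:,0]));rad=np.hypot(P[:,0],P[:,1])*1e3
for a in range(-180,180,6):
    k=(ang>=a)&(ang<a+6)
    if k.any(): print(a+3,rad[k].mean().round(1),end='; ')
cv2.imwrite("pics/c2.png",cv2.resize(im[140:225,280:365],None,fx=6,fy=6,interpolation=2)[:,:,::-1])
```

```text
[ 297  153   53   58 1915] [322.8        178.90652742]
disc [314 178  19  18 273] [322.91208791 186.80952381]
centre [ 0.46404041 -0.20276722  0.038     ]
-177 17.5; -171 19.3; -165 20.9; -159 22.1; -153 22.0; -147 20.8; -141 18.3; -135 17.1; -129 16.5; -123 17.0; -117 16.8; -111 17.2; -105 19.7; -99 21.4; -93 21.8; -87 20.9; -81 18.6; -75 17.2; -69 16.7; -63 16.7; -57 16.8; -51 17.2; -45 19.4; -39 21.8; -33 22.7; -27 22.1; -21 21.4; -15 20.8; -9 20.3; -3 21.4; 3 22.7; 9 23.1; 15 24.2; 21 25.2; 27 26.1; 33 26.7; 39 27.5; 45 28.0; 51 28.3; 57 28.6; 63 28.7; 69 28.7; 75 28.7; 81 28.5; 87 28.3; 93 27.5; 99 27.4; 105 26.6; 111 25.5; 117 24.5; 123 24.0; 129 23.2; 135 22.9; 141 22.8; 147 22.4; 153 20.8; 159 18.3; 165 17.7; 171 17.2; 177 17.3;
```

View pics/c2.png

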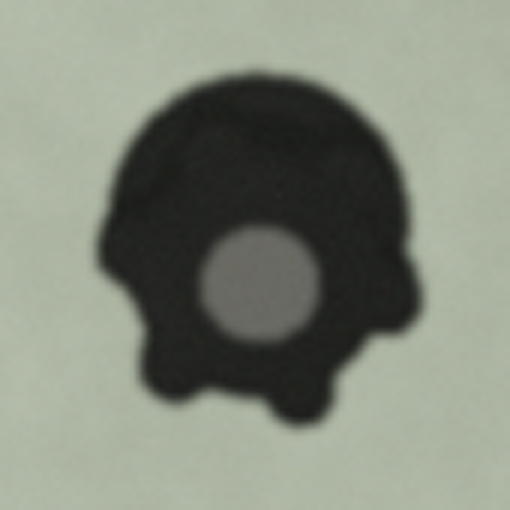

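Run:
```python
from h import *
from scipy.optimize import least_squares
f=dict(np.load("pics/w1.npz"));K=f["K"];o,M=cam(f,f["p"],f["q"]);im=f["color"]
gray=cv2.cvtColor(im,cv2.COLOR_RGB2GRAY);n,l=cv2.connectedComponents(((gray<75)*255).astype(np.uint8))
cnt=max(cv2.findContours((l==l[205,323]).astype(np.uint8),0,cv2.CHAIN_APPROX_NONE)[0],key=len)[:,0,:].astype(float)
C=ray(K,o,M,(322.91,186.81),.039);print(C)
P=np.array([ray(K,o,M,u,.006) for u in cnt])
Q=np.array([ray(K,o,M,u,.0365) for u in cnt]);a=np.degrees(np.arctan2(*(Q-C)[:,1::-1].T))
S=P[(a>15)&(a<125)]
print(least_squares(lambda x:np.hypot(S[:,0]-x[0],S[:,1]-x[1])-.024,C[:2]).x, least_squares(lambda x:np.hypot(S[:,0]-x[0],S[:,1]-x[1])-x[2],[*C[:2],.024]).x)
```

```text
[ 0.46414098 -0.20251148  0.039     ]
[ 0.46384736 -0.2035795 ] [ 0.46454515 -0.20173467  0.0223831 ]
```

Run:
```python
from station import r,eoat,solver,optics,status
from h import *
d=np.radians
r.move_pose([.464,-.203,.1],down(d(86)))
print(r.move_straight([.464,-.203,.009],v=.08,force_limit=10),status.read_position())
f0=status.read_ft_force()
eoat.gripper_close(force=15)
print(status.read_gripper_width(),status.read_gripper_force(),status.read_ft_force()-f0)
r.move_straight([.464,-.203,.22],v=.15)
print(status.read_gripper_width(),status.read_ft_force()-f0)
r.move_pose([.542,.192,.22],down(2.12))
for i,z in enumerate((.22,)):
    p,q=status.read_position(),status.read_tool_rot()
    f=optics.grab_frame("wrist");np.savez("pics/w2.npz",p=p,q=q,**f)
print(p,status.read_joint_pos(),status.read_clock())
cv2.imwrite("pics/w2.png",f["color"][:,:,::-1])
```

```text
False [ 0.46429492 -0.20318115  0.00943899]
0.0418367883601245 14.06670905649662 [-0.81384942  0.02529158 -0.32706115]
0.041846121701610076 [ 0.78410907 -0.2143946  -1.68991027]
[0.54218946 0.19104858 0.2199838 ] [ 2.57696994e-01  3.94486727e-01  1.58419381e+00 -1.57375368e-04
  1.16299073e+00 -2.89825646e-01] 7.4667
```

View pics/w2.png

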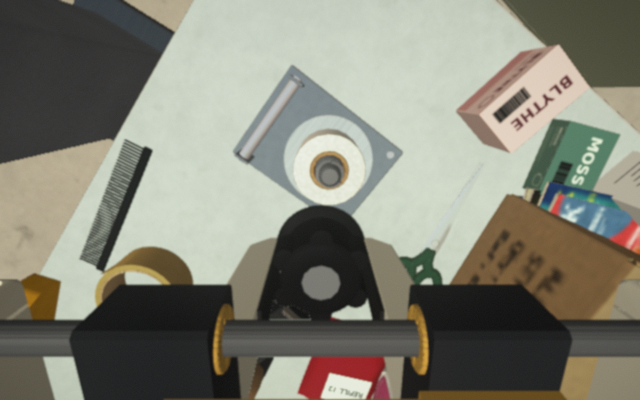

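The nut is held with its cap at (322,283). The post's nose is near (329,173), inside the roll's bore. I'll compute both precisely.

Run:
```python
from h import *
f=dict(np.load("pics/w2.npz"));K=f["K"];o,M=cam(f,f["p"],f["q"]);im=f["color"];T=f["mount"]
gray=cv2.cvtColor(im,cv2.COLOR_RGB2GRAY)
sub=((gray>80)*255).astype(np.uint8);sub[:,:290]=0;sub[:,355:]=0;sub[:255]=0;sub[312:]=0
n,l,s,c=cv2.connectedComponentsWithStats(sub);j=l[283,322];print("disc",s[j],c[j])
d=T[:3,:3]@np.linalg.inv(K)@np.r_[c[j],1];t=T[:3,3]+d*(-.030-T[2,3])/d[2];print("disc in tool",t)
# roll outline (white)
hsv=cv2.cvtColor(im,cv2.COLOR_RGB2HSV)
a=im[130:215,285:370];cv2.imwrite("pics/c3.png",cv2.resize(a,None,fx=7,fy=7,interpolation=2)[:,:,::-1])
print(proj(K,o,M,[.542,.192,.0865]),gray[160:190:3,329],gray[173,312:350:3])
```

```text
disc [ 302  266   38   34 1012] [320.5187747  282.46343874]
disc in tool [ 0.00075001 -0.00011829 -0.03      ]
[320.81608175 184.70475217] [114  89  85 119 131 128 129 128 111 125] [146 108 117 104 130 129 129 128 118  73 119 138 180]
```

View pics/c3.png

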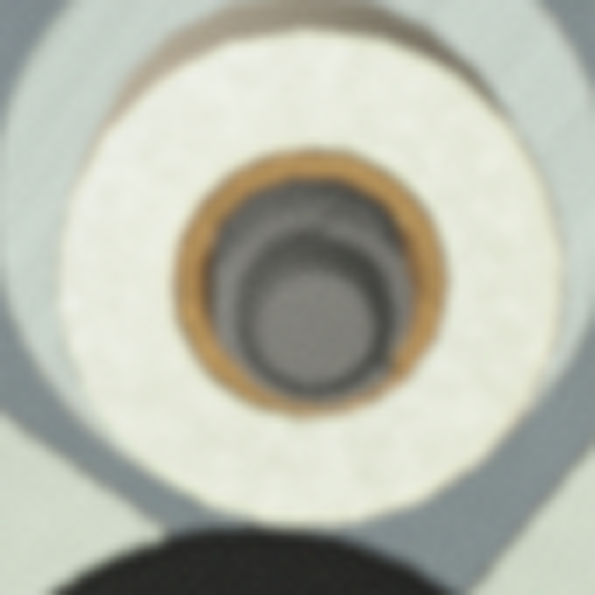

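```bash
cat >> h.py <<'E'
def nose(f,p,q,guess,z=.0865):
    K=np.array(f["K"]);o,M=cam(f,p,q);u=proj(K,o,M,[*guess,z]).round().astype(int)
    g=cv2.GaussianBlur(cv2.cvtColor(f["color"],cv2.COLOR_RGB2GRAY),(3,3),0)
    W=40;s=g[u[1]-W:u[1]+W,u[0]-W:u[0]+W];best=[]
    m=((s>121)&(s<140)).astype(np.uint8)*255
    m=cv2.morphologyEx(m,cv2.MORPH_OPEN,cv2.getStructuringElement(cv2.MORPH_ELLIPSE,(7,7)))
    n,l,st,c=cv2.connectedComponentsWithStats(m)
    for i in range(1,n):
        if 100<st[i,4]<400 and .75<st[i,2]/st[i,3]<1.4: best.append((np.hypot(*(c[i]-W)),st[i].tolist(),(ray(K,o,M,c[i]+u-W,z)).round(4),(c[i]+u-W).round(1)))
    return sorted(best,key=lambda b:b[0])
E
python3 - <<'E'
from station import r,eoat,solver,optics,status
from h import *
f=dict(np.load("pics/w2.npz"));K=f["K"];o,M=cam(f,f["p"],f["q"])
P=ray(K,o,M,(330.,175.9),.0865);print(P)
print(nose(f,f["p"],f["q"],P[:2]))
for i,y in enumerate((2.12,.6,-.6)):
    r.move_pose([P[0],P[1],.20],down(y))
    p,q=status.read_position(),status.read_tool_rot();f=optics.grab_frame("wrist");np.savez(f"pics/w3{i}.npz",p=p,q=q,**f)
    print(y,p.round(4),nose(f,p,q,P[:2]))
print(status.read_clock(),status.read_joint_pos()[5])
rows=[dict(np.load(f"pics/w3{i}.npz")) for i in range(3)];out=[]
for g in rows:
    o,M=cam(g,g["p"],g["q"]);u=proj(g["K"],o,M,[*P[:2],.0865]).round().astype(int);a=cv2.resize(g["color"][u[1]-26:u[1]+26,u[0]-26:u[0]+26],None,fx=5,fy=5,interpolation=2);cv2.drawMarker(a,(130,130),(255,0,0),0,30);out.append(a)
cv2.imwrite("pics/c4.png",np.hstack(out)[:,:,::-1])
E
```

```text
[0.54470344 0.2029865  0.0865    ]
[(np.float64(0.7253685997832405), [33, 34, 14, 13, 148], array([0.5443, 0.2025, 0.0865]), array([329.3, 176.1]))]
2.12 [0.5442 0.2024 0.1991] []
0.6 [0.5448 0.2029 0.2003] [(np.float64(0.6932419423397549), [34, 34, 14, 14, 153], array([0.5448, 0.2024, 0.0865]), array([320.3, 192.6]))]
-0.6 [0.5447 0.203  0.2   ] []
10.3333 2.44596176010799
```

View pics/c4.png

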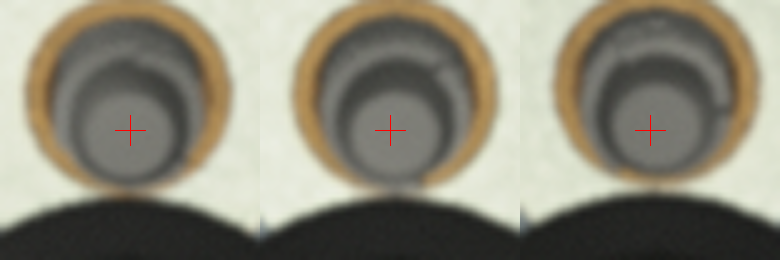

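The three views agree on a post axis at about (0.5444, 0.2025). The nose disc is within 1 px of the marker in each view. Next I'll lower the nut to touch and turn it back under force control.

```bash
cat >> h.py <<'E'
PX=np.array([.5444,.2025])
def xy(yaw): return PX-.0006*np.array([np.cos(yaw),np.sin(yaw)])
def go(r,yaw,z): r.move_pose([*xy(yaw),z],down(yaw))
E
python3 - <<'E'
from station import r,eoat,solver,optics,status
from h import *
y=2.12
go(r,y,.125);go(r,y,.112);r.sleep(.2)
f0=np.array(status.read_ft_force());t0=np.array(status.read_torque());np.savez("base.npz",f0=f0,t0=t0)
hit=r.move_straight([*xy(y),.0765],v=.025,force_limit=4)
p=status.read_position();print(hit,p,p[2]-.0094,status.read_ft_force()-f0,status.read_torque()-t0,status.read_clock())
if hit:
  z=p[2]
  for k in range(4):
    y+=.06;z+=.00017;t=status.read_clock();go(r,y,z)
    F=status.read_ft_force()-f0
    print(round(y,2),round(status.read_position()[2]*1e3,2),F.round(1),(status.read_torque()-t0).round(3),status.read_clock()-t)
E
```

```text
True [0.54475547 0.20185084 0.08206616] 0.07266615897778571 [-1.57600233  0.32486459  4.97472463] [-0.09967531  0.08553568 -0.02952534] 14.1833
2.18 82.42 [0.1 0.4 2.7] [ 0.099 -0.048 -0.003] 0.25
2.24 82.48 [-0.   1.4  2.3] [ 0.03  -0.114 -0.004] 0.25
2.3 82.4 [-0.2  0.5  0.1] [ 0.088  0.008 -0.016] 0.25
2.36 82.55 [ 0.5 -0.5  0.1] [-0.004 -0.015  0.01 ] 0.25
```

```bash
cat > back.py <<'E'
from station import r,eoat,solver,optics,status
from h import *
b=np.load("base.npz");f0,t0=b["f0"],b["t0"]
import sys
y=float(sys.argv[1])
for k in range(18):
    za=status.read_position()[2]
    hit=r.move_straight([*xy(y),.0745],v=.03,force_limit=3,frame=down(y))
    z=status.read_position()[2];F=status.read_ft_force()-f0
    print(f"{y:.2f} {za*1e3:.2f}->{z*1e3:.2f}",hit,F.round(1),(status.read_torque()-t0).round(3)[2],round(status.read_clock(),2))
    if z<.0785 or y>4.45: break
    y+=.15; go(r,y,z+.0003)
print(y,status.read_joint_pos()[5])
E
python3 back.py 2.36
```

```text
2.36 82.55->79.88 True [ 1.6  0.3 -2.6] 0.037 15.39
2.51 80.09->77.05 True [-0.3  0.1  2.6] -0.022 15.87
2.51 -0.6601477517407296
```

At yaw 2.51 the nut has dropped about 5.5 mm: its underside went from about 73 to 67.7 mm. The lugs are in the thread, so I'll turn forwards, following the pitch and watching force and torque.

```bash
cat > fwd.py <<'E'
from station import r,eoat,solver,optics,status
from h import *
import sys
b=np.load("base.npz");f0,t0=b["f0"],b["t0"]
y,yend,st=map(float,sys.argv[1:4]);z=status.read_position()[2]
while y>yend+1e-6:
    y-=st
    F=status.read_ft_force()-f0
    dz=-.00286*st-np.clip((2-F[2])*.00006,-.0005,.0005)
    z+=dz; z=max(z,.0695); go(r,y,z)
    F=status.read_ft_force()-f0;T=status.read_torque()-t0
    print(f"{y:.2f} cmd{z*1e3:.2f} z{status.read_position()[2]*1e3:.2f}",F.round(1),T.round(3)[2],round(status.read_clock(),2))
    if abs(F[2])>12 or np.hypot(*F[:2])>15 or abs(T[2])>.13: print("STOP");break
print(status.read_joint_pos()[5],status.read_gripper_width())
E
python3 fwd.py 2.51 1.01 .1
```

```text
2.41 cmd76.80 z76.79 [1.2 0.1 1.2] -0.083 16.12
2.31 cmd76.46 z76.51 [-0.8  0.7  0.6] -0.036 16.37
2.21 cmd76.10 z76.17 [-1.7 -0.7  2.5] -0.054 16.62
2.11 cmd75.84 z75.91 [0.4 0.1 2.8] -0.065 16.87
2.01 cmd75.60 z75.63 [-0.6  0.4  2.4] -0.054 17.12
1.91 cmd75.34 z75.34 [ 1.2 -0.2  1.3] -0.06 17.37
1.81 cmd75.01 z75.05 [-0.8  0.1  1.2] -0.06 17.62
1.71 cmd74.68 z74.75 [-0.2  0.3  2.2] -0.014 17.87
1.61 cmd74.41 z74.46 [-0.2  0.1  2.8] -0.095 18.12
1.51 cmd74.17 z74.20 [-0.5  0.7  1.7] -0.023 18.37
1.41 cmd73.87 z73.87 [0.3 0.3 2.4] -0.063 18.62
1.31 cmd73.61 z73.63 [-0.6  0.5  1.5] -0.029 18.87
1.21 cmd73.29 z73.32 [-0.6 -0.2  2.8] -0.06 19.12
1.11 cmd73.05 z73.05 [ 0.8 -0.2  1.3] -0.065 19.37
1.01 cmd72.72 z72.76 [-0.6  0.6  2.2] -0.019 19.62
0.8300718631155434 0.04159997943346488
```

```bash
sed -i 's/T=status.read_torque()-t0/T=np.mean([(r.sleep(.02),status.read_torque())[1] for _ in range(4)],0)-t0/; s/>.13/>.15/; s/.0695/.0675/' fwd.py; python3 fwd.py 1.01 -.19 .06
```

```text
0.95 cmd72.60 z72.59 [-0.8  0.   1.4] -0.009 19.93
0.89 cmd72.40 z72.41 [-0.6 -0.1  2. ] -0.041 20.25
0.83 cmd72.23 z72.24 [-1.  -0.5  2.3] -0.036 20.57
0.77 cmd72.11 z72.08 [-0.9 -0.8  0.9] -0.04 20.88
0.71 cmd71.91 z71.89 [-0.5 -0.3  1.2] -0.052 21.2
0.65 cmd71.75 z71.75 [-0.3 -0.1  1.4] -0.06 21.52
0.59 cmd71.53 z71.55 [-0.9  0.3  2.1] -0.056 21.83
0.53 cmd71.38 z71.40 [0.6 0.5 1.3] -0.048 22.15
0.47 cmd71.19 z71.21 [-0.3  0.   1.8] -0.043 22.47
0.41 cmd70.95 z70.99 [-0.9  0.4  2.3] -0.056 22.78
0.35 cmd70.81 z70.85 [-0.4 -0.1  2.4] -0.039 23.1
0.29 cmd70.64 z70.67 [0.1 0.2 2.3] -0.046 23.42
0.23 cmd70.53 z70.50 [-0.2 -0.4  2.8] -0.038 23.73
0.17 cmd70.40 z70.37 [-1.   0.7  2.5] -0.068 24.05
0.11 cmd70.25 z70.27 [-0.9  0.4  2.5] -0.069 24.37
0.05 cmd70.12 z70.21 [-0.7  0.4  3.6] -0.069 24.68
-0.01 cmd70.10 z70.22 [ 0.1 -0.8  5.1] -0.067 25.0
-0.07 cmd70.08 z70.17 [ 0.4 -0.3  5. ] -0.096 25.32
-0.13 cmd70.13 z70.18 [-0.3 -1.1  4.7] -0.066 25.63
-0.19 cmd70.14 z70.15 [0.1 0.  5.5] -0.064 25.95
2.034802517515019 0.04168384354667975
```

```bash
python3 fwd.py -.19 -.49 .05
```

```text
-0.24 cmd70.19 z70.14 [0.4 0.2 4.1] -0.096 26.27
-0.29 cmd70.15 z70.15 [1.1 0.7 3.5] -0.094 26.58
-0.34 cmd70.13 z70.10 [2.6 0.6 2.3] -0.083 26.9
-0.39 cmd70.01 z70.01 [2.4 1.  2.1] -0.137 27.22
-0.44 cmd69.94 z69.94 [2.5 0.1 1.1] -0.118 27.53
-0.49 cmd69.78 z69.86 [2.3 1.  3.4] -0.078 27.85
2.33562217890361 0.04135238396853391
```

```bash
cat > m.py <<'E'
from station import r,eoat,solver,optics,status
from h import *
b=np.load("base.npz")
def av(n=15):
    a=[(r.sleep(.015),np.r_[status.read_ft_force()-b["f0"],status.read_torque()-b["t0"]])[1] for _ in range(n)];return np.mean(a,0).round(3)
E
python3 - <<'E'
from m import *
print(av())
z=status.read_position()[2]
for y in(-.52,-.55):
    z-=.0001;go(r,y,z);print(y,av(),status.read_position()[2],status.read_gripper_force(),status.read_gripper_width())
p,q=status.read_position(),status.read_tool_rot();f=optics.grab_frame("wrist");cv2.imwrite("pics/w5.png",f["color"][:,:,::-1]);np.savez("pics/w5.npz",p=p,q=q,**f)
print(status.read_clock())
E
```

```text
[ 2.764  0.56   3.879  0.182 -0.313 -0.06 ]
-0.52 [ 2.742 -0.36   4.666  0.058 -0.383  0.245] 0.0698338770504619 17.235576957464218 0.041326957342869466
-0.55 [ 2.848 -0.109  5.342  0.075 -0.341  0.118] 0.06977227096266675 17.21229638904333 0.04140544264547873
29.15
```

View pics/w5.png

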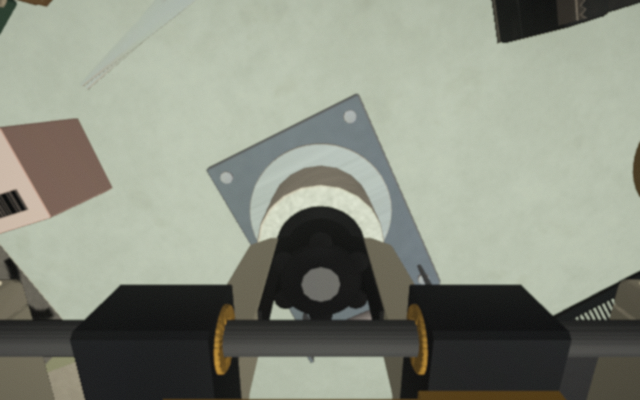

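Wrist view: the nut sits on the roll with its cap at (321,285), held symmetrically. The width hasn't changed, so the nut has turned with the pads. I'll check torque noise at rest before any more tightening.

Run:
```python
from m import *
A=np.array([(r.sleep(.02),np.r_[status.read_ft_force()-b["f0"],status.read_torque()-b["t0"],status.read_joint_efforts()[5]])[1] for _ in range(25)])
print(A.mean(0).round(3),A.std(0).round(3));print(A[:,5].round(2));print(A[:,6].round(2))
print(status.read_position(),status.read_joint_pos()[5],status.read_clock(),xy(-.55))
```

```text
[ 2.64   0.045  5.683  0.065 -0.329  0.121  0.144] [0.532 0.602 0.503 0.023 0.027 0.03  0.   ]
[0.12 0.12 0.16 0.17 0.07 0.11 0.1  0.15 0.11 0.15 0.14 0.09 0.12 0.09
 0.09 0.09 0.11 0.19 0.1  0.13 0.12 0.11 0.18 0.09 0.11]
[0.14 0.14 0.14 0.14 0.14 0.14 0.14 0.14 0.14 0.14 0.14 0.14 0.14 0.14
 0.14 0.14 0.14 0.14 0.14 0.14 0.14 0.14 0.14 0.14 0.14]
[0.54399004 0.20284008 0.06976636] 2.39733262749768 29.5667 [0.54388849 0.20281361]
```

Run:
```python
from m import *
z=status.read_position()[2]
for y in(-.58,-.61,-.64,-.67):
    go(r,y,z);e1=status.read_joint_efforts()[5];a=av(10);e=status.read_joint_efforts()[5];z=status.read_position()[2]-(.00009 if a[2]<4 else 0)
    print(y,a,round(e1,3),round(e,3),status.read_position()[2],status.read_gripper_width(),status.read_clock())
    if e>.17 and a[5]>.15: break
```

```text
-0.58 [ 3.27   0.261  4.356  0.141 -0.445  0.288] 0.441 0.309 0.06978326478014561 0.04125418909110416 29.9833
```

Torque is now about 0.29 N·m and the grip is unchanged, so the nut is tight. I'll release, back off and check.

Run:
```python
from m import *
eoat.open_jaws();r.sleep(.3)
p=status.read_position();print(av(5),status.read_gripper_width())
r.move_straight([p[0],p[1],.2],v=.12)
p,q=status.read_position(),status.read_tool_rot();f=optics.grab_frame("wrist")
K=np.array(f["K"]);o,M=cam(f,p,q);im=f["color"]
print("expect cap(z=.101,.106)",proj(K,o,M,[*PX,.1]),proj(K,o,M,[*PX,.106]))
u=proj(K,o,M,[*PX,.08]).astype(int)
a=cv2.resize(im[max(u[1]-70,0):u[1]+80,u[0]-80:u[0]+80],None,fx=4,fy=4,interpolation=2)[:,:,::-1]
print(u);cv2.imwrite("pics/c6.png",np.clip(a*1.6,0,255).astype(np.uint8))
r.move_pose([.4,.1,.35],down(0.6))
f=optics.grab_frame("top");np.savez("pics/top1.npz",**f);cv2.imwrite("pics/top1.png",f["color"][:,:,::-1])
g=dict(np.load("pics/top0.npz"))["color"];dm=(np.abs(f["color"].astype(int)-g).max(2)>45)[:260]
n,l,s,c=cv2.connectedComponentsWithStats(dm.astype(np.uint8))
for i in range(1,n):
    if s[i,4]>25: print(s[i],c[i].round())
print(status.read_clock())
```

```text
[-0.117  0.671  0.596  0.115  0.128 -0.017] 0.09297847048323452
expect cap(z=.101,.106) [319.40998133 196.82900551] [319.39497216 199.10819862]
[319 189]
[   86   154   142   106 10395] [149. 208.]
[324 186  19  19 265] [333. 195.]
33.8667
```

View pics/c6.png

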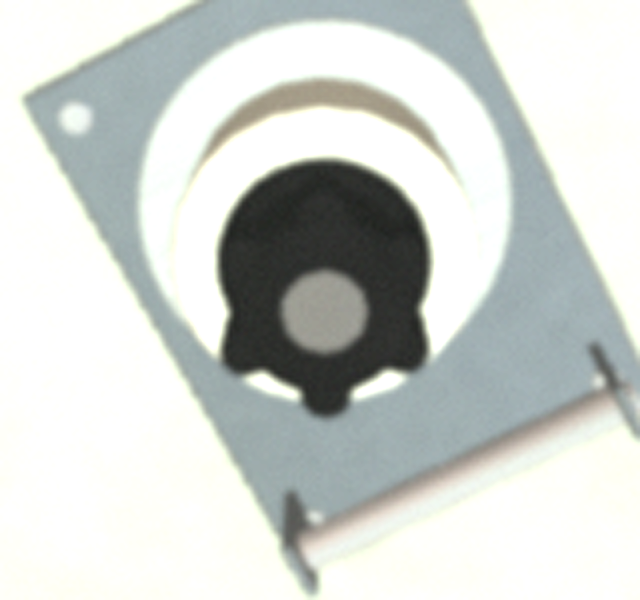

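The nut sits level and centred on the roll: cap at (320,197), expected (319,197). In the top view only the nut's old spot and the arm's own area changed. Handing in.

```bash
python3 -c "
from station import r
print(r.close_job())"
```

```text
the job is handed in; nothing more can be done
None
```

The leftmost hub nut is threaded onto the post and tight against the roll, with a final reading of about 0.29 N·m (0.44 momentarily), above your 0.1–0.25 range; it was released, no other item visibly moved, and I handed the job in at about 34 s.

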